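# Build up a motorcycle drive hub in the assembly nest

## Task

Lift the hub body out of its black keep and stand it upright on the bench, let go to change your grip, then lower it into the grey assembly nest and turn it either way until the slot underneath drops over the driver blade and it sits fully down. Then lay the spacer ring flat on the hub and the bossed cover disc (boss up) on the ring, holding each until it has come to rest, so that all three sit square and fully home in the nest. Let go, and leave the spray can, the wrench and the carton alone.

Things in the scene. Friction and masses are not known exactly. Their poses are not given: they have to be found in the camera images.
- nest: Fixed grey assembly nest. Origin: centre of its underside. Base 110 (x) x 90 (y) x 10 mm. Two dark curved guide walls stand on its +x and -x sides (28 deg either side of x), inner faces 29.3 mm from the axis, upright to 70 mm, flared to 79 mm above the bench. Its +y and -y sides are open down to the base: fingers must close along nest y (0.6 rad either way is free).
- driver_top (a point): Middle of the top of the driver blade, on the nest's axis 18 mm above the nest's underside; frame parallel to the nest's. The steel blade, 40 x 8 mm and 8 mm high, stands on the pocket floor (10 mm up). It points along nest x give or take 0.4 rad; this angle differs at each start, is not measured, and the blade does not give.
- stack_top (a point): Point on the nest's axis, 72 mm above its underside, where the rim face of the cover disc ends when the stack is complete: hub underside 10 mm, spacer underside 50 mm, disc underside 62 mm above the nest's underside.
- keep: Fixed black keep holding the hub at the start. Origin: centre of its underside. Floor 110 (x) x 76 (y) x 8 mm; square walls, 60 mm inside, 5 mm thick, to 32 mm above the bench. Finger gaps 36 mm wide only in the middle of the +x and -x walls: there the hub can only be taken with the fingers closing along keep x.
- hub: The hub, a loose plain aluminium cylinder, 56 mm diameter, 40 mm high, about 0.26 kg. Origin: centre of its underside, z up its axis. Starts upright on the keep's floor, its x along keep x within 0.1 rad. A slot 13 mm wide, 9 mm deep crosses the underside along its x. A half turn makes no difference.
- hub_line (a point): Middle of the hub's top face, 40 mm above its underside. A fine dark line along hub x marks the slot beneath; for the nest, take the hub with the fingers closing across this line. With the slot out of line with the driver blade the hub stands 8 mm too high in the nest; within about 0.1 rad of in line it drops fully down.
- spacer: Spacer: plain flat steel ring, 56 mm outer and 30 mm inner diameter, 12 mm thick, about 0.15 kg, loose, flat on the bench. Origin: centre of its underside.
- disc: Cover disc: plain steel, 56 mm diameter, 10 mm thick, with a round boss 24 mm diameter, 14 mm high on its top (24 mm overall), about 0.2 kg, loose, flat on the bench, boss up. Origin: centre of its underside. It may be gripped by the boss.
- spray_can: Bystander: spray can, 66 mm diameter, 190 mm tall, standing. Origin at the centre of its underside. Leave alone.
- wrench: Bystander: steel wrench lying flat on the bench, about 180 mm long. Origin under its middle. Leave alone.
- carton: Bystander: small closed cardboard carton 90 x 120 x 40 mm beyond the work. Origin at the centre of its underside. Leave alone.
Things that resemble listed ones, but are neither listed nor needed, are in the scene too. What is meant by the hub is not green, pink or red, and is the smaller of those in its own colour.

How it is judged:
By the outcome, as a careful person would: the job done as asked, in the order asked, and still so for the second after the job is handed in, with the robot touching nothing.
It also fails if it takes over 72 s, if anything falls off the work surface, if the arm or the gripper's body presses on something with over 40 N, if the wrist force passes 120 N, or if a joint passes its speed limit or range.

## Robot

A 6-joint arm with a two-finger parallel gripper is mounted at the origin on the work surface. World frame = base frame: x ahead of the robot, y to its left, z up, the work surface at z = 0. Lengths are in m, angles in rad, forces in N, time in s.
With the tool pointing down it reaches from about 0.325 to 0.85 m from the base axis. Payload 4.4 kg.
Tool frame: the origin (TCP) lies on the centre line of the jaws, within the pads' length; the fingertips stand 19 mm ahead of it and the grasp point (between the pads) is the TCP; z points along the fingers, y is the line along which they close (so a half turn about z gives the same grasp; the last joint's range is limited). The gripper opens to 94 mm and grips with 3 to 60 N. Pads are 16 mm wide; open, the fingers measure 119 mm over their backs; the gripper's body (75 mm by 177 mm) begins 78 mm behind the grasp point.
Start: joints at [-1.274, 0.207, 1.542, -0, 1.393, -0.15], TCP at [0.249, -0.518, 0.192] pointing down, gripper open.
Joint ranges: [-2.73, 2.73], [-0.86, 2.22], [0.23, 2.46], [-1.11, 4.25], [0.08, 2.63], [-2.82, 2.82]. Speed limits (rad/s): [2.79, 2.79, 3.14, 3.14, 3.14, 3.14].

## Interface

Orientations are given as a rotation vector (axis times angle).
In Python, from plant import env gives the robot as it stands. The module is installed in compiled form; this text tells all that it offers.
- The arm moves only by the shell command python3 -m handwheel 'ROWS' [FORCE]. ROWS is text: rows parted by semicolons, each of 7 numbers parted by spaces: the shift along the tool's x, y, z as a fraction of full scale, then the turn, a rotation vector about the tool's x, y, z as a fraction of full scale, then the closure, from -1 (fully open) to 1 (shut), so that 0 is half open. In form: dx dy dz rx ry rz gripper; .... A call has 1 to 8 rows; each row is the pose to reach, as a shift and turn from the pose commanded when the call began, along the tool's axes at that moment, turning the shorter way round; what a row does not reach only later rows make up. Full scale, the value 1, is 250 mm for a shift and pi rad for a turn. A row lasts 1/8 s, in which the tool goes at most 62.5 mm and 10.7 degrees, less where a joint would pass 70% of its speed; a pose out of reach is approached as far as the arm can. A call with a number of a shift or a turn outside -1 to 1 is refused whole. A call with a gripper value outside its range is refused whole. The fingers move at their own pace and stop on an object; FORCE is the grip in N (left out, the last holds). Time passes only in rows, so rows that repeat a pose let the fingers close. It gives the time, the measured TCP pose, the force, the opening and the grip force at its end, in the units of the state.
- env.state(): the state, without advancing time (a new reading comes with each control period).
- env.read_camera(name): name is "scene" or "top" or "wrist"; returns (picture, depth): 400x640x3 uint8, red, green, blue; 400x640 float32, m along the optical axis (not along the pixel's ray), 0 where there is no reading.
- env.camera_params(name): a dict with "intrinsics" (3x3 intrinsics, pixels), "k1" (the pictures are not rectified: a ray, as slopes to the right and down, at radius r is drawn at 1 + k1 r^2 times it, then the intrinsics apply), "view" (4x4, takes a point from world to camera coordinates). Camera axes: x right, y up, looking along -z (the intrinsics and any distortion apply to the point x, -y, -z); pixel columns grow to the right and rows downward; lengths in m; the calibration is good to about 2 mm. A picture is of the moment at which its call begins: read the wrist's pose just before it. camera_params takes no time and is no camera call; for the wrist camera it gives the pose at the moment of the call.
- env.close_job(): hands the job in; it is judged then, once.
Trained networks look in the newest picture that a camera, given by its name, has taken for a name from the list of things; names that differ only in an ending like _2 or _b are one class to them, and where a whole thing is asked for, a point or a joint stands for the part that bears it (a point fixed in the world has none). Each returns a list of dicts, best first, with "conf" (0 to 1); they miss things now and then, are a little off and sometimes report something else, mostly with a low value. They report only what shows in the picture. A call takes as long as a camera call. They do not tell look-alikes from the thing itself.
- env.search_frame(name, camera): "location" ([x, y, z] in m, in world coordinates, good to about 4 mm: the middle of the surface that is visible of it).
- env.masks_of(name, camera): "pixels" (400x640 bool, what is visible of it).
- env.mark_of(name, camera): "location" ([x, y, z] in m, in world coordinates, good to about 4 mm: a listed point, or the origin of a listed thing).
The state is a dict: "clock": time; "qpos": joint angles; "qd": joint speeds; "joint_efforts": joint torques, N m; "tool_pos": TCP position; "ee_rot": TCP orientation; "wrist_force": force on the tool from outside, world axes, zero at the start; "torque": the same for the moment, N m; "opening": opening from 0.0 (shut) to 1.0 (fully open); "finger_force": force on a finger pad.
Only numpy, scipy, OpenCV 4.12 (cv2) and the standard library are available. Lean on these libraries where they do the work, as an engineer would, in place of code of your own. Each camera call takes 0.05 s, during which the arm holds its last target. There are 200 camera calls.

## Working session

There is one attempt and no reset: what is moved stays moved. The work goes in short steps, Python scripts to look and compute and a shell command to move; the robot and the scene stay as the last step left them, time stands still between calls to the robot, and variables do not carry over. Pictures are saved under pics/ and viewed, at most 10 in all, crops included, and the job is handed in when it is done.

```bash
mkdir -p pics
python3 - <<'E'
from plant import env
import cv2
s=env.state(); print(s)
for c in ("top","scene"):
    p,d=env.read_camera(c); cv2.imwrite(f"pics/{c}0.png",p[:,:,::-1])
    for n in ("nest","keep","hub","hub_line","spacer","disc","spray_can","wrench","carton","driver_top"):
        r=env.mark_of(n,c); print(c,n,[(round(x["conf"],2),[round(float(v),4) for v in x["location"]]) for x in r[:5]])
print(env.camera_params("top"))
E
```

```text
{'clock': 0.0, 'qpos': array([-1.27349327e+00,  2.07431377e-01,  1.54293898e+00,  8.85396529e-06,
        1.39348098e+00, -1.50501774e-01]), 'qd': array([-7.03067448e-04,  1.10877380e-03,  1.11512039e-04, -2.56663341e-04,
       -3.66909668e-05, -4.52933757e-04]), 'joint_efforts': array([-3.68688952e-04, -3.70883560e+01, -2.81415349e+01,  6.98698894e-02,
        3.63317190e-02, -1.72205628e-04]), 'tool_pos': array([ 0.24871423, -0.5175076 ,  0.19129149]), 'ee_rot': array([-3.06097701e+00, -6.97044934e-01,  2.46359855e-04]), 'wrist_force': array([ 0.43644419, -0.07308577, -0.28353256]), 'torque': array([-0.00888493,  0.00816137, -0.03599646]), 'finger_force': 0.0, 'opening': 1.000233837874158}
top nest [(0.6, [0.4321, 0.1793, -0.0004])]
top keep [(0.91, [0.4189, -0.2073, 0.0049]), (0.66, [0.4192, -0.2074, 0.0517])]
top hub [(0.8, [0.2844, -0.353, -0.0003]), (0.71, [0.2693, -0.2364, -0.0]), (0.7, [0.3271, -0.1035, -0.0008]), (0.68, [0.4172, -0.2078, 0.0067]), (0.61, [0.4089, -0.3386, 0.0026])]
top hub_line [(0.9, [0.2854, -0.3514, 0.0428]), (0.89, [0.2604, -0.2329, 0.0541]), (0.67, [0.
[... 1033 characters left out ...]
)]
scene disc [(0.55, [0.6412, 0.109, -0.0021])]
scene spray_can [(0.59, [0.6251, 0.3918, 0.0038])]
scene wrench [(0.64, [0.5646, -0.383, 0.0002])]
scene carton [(0.69, [0.7702, -0.011, -0.0029])]
scene driver_top [(0.75, [0.4275, 0.1767, 0.0116])]
{'intrinsics': array([[388.09814784,   0.        , 316.44387095],
       [  0.        , 388.09814784, 199.27414121],
       [  0.        ,   0.        ,   1.        ]]), 'k1': -0.09768029907139834, 'view': array([[ 0.02048078, -0.99977866,  0.00481426,  0.0133653 ],
       [ 0.98909405,  0.02096391,  0.1457857 , -0.51014098],
       [-0.14585436,  0.00177595,  0.98930448, -1.06271919],
       [ 0.        ,  0.        ,  0.        ,  1.        ]])}
```

View pics/top0.png

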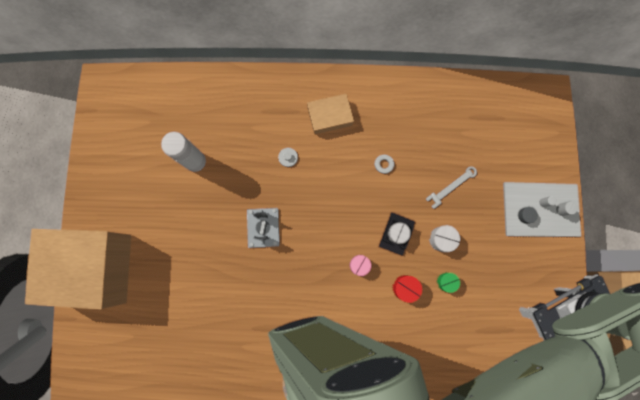

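View pics/scene0.png

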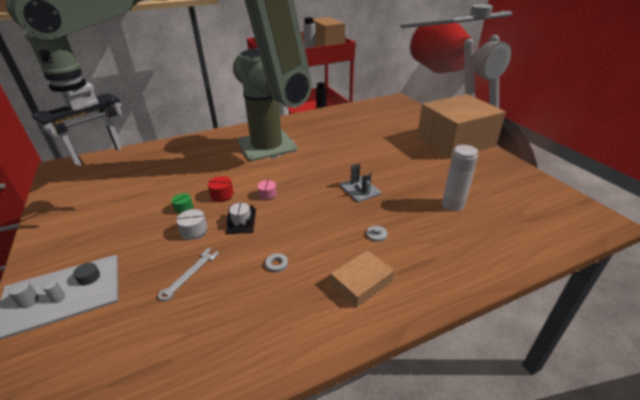

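The top view shows the keep with an aluminium hub at about (398,234). A larger aluminium look-alike is at (447,238), the nest at (264,228), the disc at (288,157) and the spacer at (385,164). Next I'll write helpers and check the wrist camera geometry.

```bash
cat > h.py <<'E'
from plant import env
import numpy as np, cv2
from scipy.spatial.transform import Rotation as R
def down(yaw):  # tool down, tool y at world angle yaw (rad)
    y=np.array([np.cos(yaw),np.sin(yaw),0]); z=np.array([0,0,-1.]); return R.from_matrix(np.c_[np.cross(y,z),y,z])
def pose():
    s=env.state(); return s["tool_pos"],R.from_rotvec(s["ee_rot"]),s
def yaw():
    y=pose()[1].as_matrix()[:,1]; return np.arctan2(y[1],y[0])
def go(p,yw=None):
    "print row to reach p with tool y at yw (mod pi)"
    t,r,s=pose()
    if yw is None: yw=yaw()
    c=min((down(yw+k*np.pi) for k in(0,1)),key=lambda q:(r.inv()*q).magnitude())
    d=r.inv().apply(np.array(p)-t)/.25; w=(r.inv()*c).as_rotvec()/np.pi
    print("row",np.round(d,4),np.round(w,4),"q6",round(s["qpos"][5],2),"t",round(s["clock"],2))
def proj(P,cam,prm=None):
    c=prm or env.camera_params(cam); K=c["intrinsics"]; q=np.atleast_2d(P)@c["view"][:3,:3].T+c["view"][:3,3]
    s=np.c_[q[:,0],-q[:,1]]/-q[:,2:]; s=s*(1+c["k1"]*(s**2).sum(1,keepdims=True)); return s*[K[0,0],K[1,1]]+K[:2,2]
def ray(uv,cam,prm=None):
    c=prm or env.camera_params(cam)
    s=cv2.undistortPoints(np.array(uv,float).reshape(-1,1,2),c["intrinsics"],np.array([c["k1"],0,0,0.]))[:,0]
    V=c["view"]; d=np.c_[s[:,0],-s[:,1],-np.ones(len(s))]@V[:3,:3]; return -V[:3,:3].T@V[:3,3],d
def onz(uv,z,cam,prm=None):
    o,d=ray(uv,cam,prm); return o+d*((z-o[2])/d[:,2:])
def cloud(d,cam,prm=None):
    v,u=np.mgrid[:400,:640]; o,r=ray(np.c_[u.ravel(),v.ravel()],cam,prm); return (o+r*d.reshape(-1,1)).reshape(400,640,3)
E
python3 - <<'E'
from h import *
t,r,s=pose(); c=env.camera_params("wrist"); V=c["view"]
o=-V[:3,:3].T@V[:3,3]; print("cam in tool",r.inv().apply(o-t),"look",r.inv().apply(-V[2,:3]),c["intrinsics"][0,0])
print(np.degrees(yaw()))
go([.418,-.208,.27],np.radians(-21))
E
```

```text
cam in tool [ 7.61691186e-02 -1.19548120e-04 -1.91898891e-01] look [-2.56438077e-01 -7.20566688e-05  9.66560659e-01] 344.2585518237866
-64.34238416616522
row [ 1.1469 -0.8261 -0.3101] [ 0.      0.     -0.2408] q6 -0.15 t 1.1
```

```bash
python3 -m handwheel '0.95 -0.7 0.05 0 0 -0.2408 -1;0.95 -0.7 0.05 0 0 -0.2408 -1;0.95 -0.7 0.05 0 0 -0.2408 -1;0.95 -0.7 0.05 0 0 -0.2408 -1;0.95 -0.7 0.05 0 0 -0.2408 -1;0.95 -0.7 0.05 0 0 -0.2408 -1' 40
python3 - <<'E'
from h import *
go([.418,-.208,.16],np.radians(-21))
E
```

```text
clock: 1.85
tool_pos: [0.3881, -0.2551, 0.1799]
ee_rot: [-2.584, -1.786, -0.001]
wrist_force: [0.7, -1.2, 0.6]
opening: 1.003
finger_force: 0.0
row [0.2185 0.0451 0.0796] [-0.     -0.0001  0.0016] q6 -0.41 t 1.85
```

```bash
python3 -m handwheel '0.2 0.05 0.08 0 0 0 -1;0.2 0.05 0.08 0 0 0 -1;0.2 0.05 0.08 0 0 0 -1' >/dev/null
python3 - <<'E'
from h import *
p,d=env.read_camera("wrist"); prm=env.camera_params("wrist"); np.savez("w1.npz",p=p,d=d)
cv2.imwrite("pics/w1.png",p[:,:,::-1])
X=cloud(d,"wrist",prm); z=X[:,:,2]
# keep walls (z~.032), floor z~.008, hub top z~.048
roi=np.hypot(X[:,:,0]-.418,X[:,:,1]+.208)<.1
for lo,hi,n in((.043,.053,"top"),(.028,.035,"wall"),(.006,.011,"floor")):
    m=roi&(d>0)&(z>lo)&(z<hi); q=X[m]; print(n,m.sum(),np.median(q[:,2]) if m.any() else 0, q.mean(0) if m.any() else 0)
    if m.any(): print(cv2.minAreaRect(q[:,:2].astype(np.float32)))
for n in("hub","hub_line","keep"): print(n,[(round(x["conf"],2),np.round(x["location"],4)) for x in env.mark_of(n,"wrist")])
print(pose()[0])
E
```

```text
top 3017 0.04791127632195469 [ 0.42157248 -0.21266407  0.04791708]
((0.4118293821811676, -0.24355125427246094), (0.1269310563802719, 0.054931171238422394), 73.62167358398438)
wall 1198 0.0318308011899526 [ 0.42184848 -0.21125436  0.03175856]
((0.4104085862636566, -0.23851719498634338), (0.13383890688419342, 0.07000311464071274), 68.99634552001953)
floor 3649 0.007865690423134508 [ 0.4234943  -0.20504669  0.00787833]
((0.4113435745239258, -0.236485093832016), (0.13477690517902374, 0.11005564033985138), 69.32844543457031)
hub [(0.93, array([ 0.2654, -0.2333, -0.0054])), (0.91, array([ 0.3275, -0.0986,  0.0013])), (0.72, array([ 0.4188, -0.2117,  0.0033])), (0.65, array([ 0.2839, -0.3532, -0.0025]))]
hub_line [(0.98, array([ 0.2878, -0.3548,  0.0436])), (0.76, array([ 0.2623, -0.2339,  0.0511])), (0.7, array([ 0.4083, -0.3398,  0.0505])), (0.66, array([ 0.4193, -0.2152,  0.0449])), (0.63, array([ 0.3343, -0.102 ,  0.0403]))]
keep []
[ 0.41668361 -0.21695314  0.16050055]
```

View pics/w1.png

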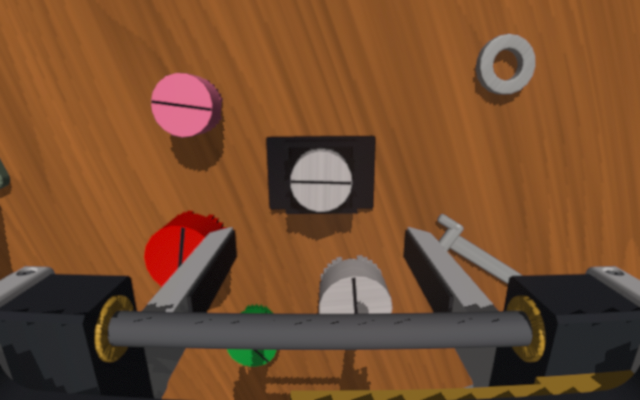

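The wrist view shows the hub in the keep at (321,180), line nearly horizontal. The keep is well aligned with the tool y axis. I'll refine this with depth.

```bash
cat >> h.py <<'E'
def hubtop(p,d,prm,c0,zt,rad=.04):
    "centre of round top face near c0 at height zt, and angle of its dark line"
    X=cloud(d,"wrist",prm); m=(d>0)&(np.hypot(X[:,:,0]-c0[0],X[:,:,1]-c0[1])<rad)&(abs(X[:,:,2]-zt)<.005)
    m=cv2.morphologyEx(m.astype(np.uint8),cv2.MORPH_OPEN,np.ones((3,3)))
    n,l,st,_=cv2.connectedComponentsWithStats(m); k=1+st[1:,4].argmax(); m=(l==k).astype(np.uint8)
    cs,_=cv2.findContours(m,cv2.RETR_EXTERNAL,cv2.CHAIN_APPROX_NONE)
    q=onz(max(cs,key=len)[:,0],zt,"wrist",prm)[:,:2]
    (c,r)=cv2.minEnclosingCircle(q.astype(np.float32)); A=np.c_[2*q,np.ones(len(q))]; s=np.linalg.lstsq(A,(q**2).sum(1),rcond=None)[0]
    g=cv2.cvtColor(p,cv2.COLOR_RGB2GRAY).astype(float); Y=onz(np.argwhere(np.ones_like(g))[:,::-1],zt,"wrist",prm)[:,:2].reshape(400,640,2)
    ins=np.hypot(*(Y-s[:2]).transpose(2,0,1))<.022; dk=ins&(g<np.median(g[ins])-50)
    w=Y[dk]; e=np.linalg.eigh(np.cov(w.T))[1][:,1] if len(w)>5 else [1,0]
    return s[:2],np.sqrt(s[2]+s[:2]@s[:2]),np.degrees(np.arctan2(e[1],e[0])),len(w),w.mean(0) if len(w) else 0
E
python3 - <<'E'
from h import *
f=np.load("w1.npz"); p,d=f["p"],f["d"]; prm=env.camera_params("wrist")
print(hubtop(p,d,prm,(.42,-.209),.048))
X=cloud(d,"wrist",prm)
g=p.max(2); m=((g<60)&(X[:,:,2]<.04)).astype(np.uint8); m[:125]=0;m[225:]=0;m[:,:250]=0;m[:,390:]=0
q=X[(m>0)&(X[:,:,2]<.011)&(X[:,:,2]>.006)]; r=cv2.minAreaRect(q[:,:2].astype(np.float32)); print(r,len(q), np.degrees(yaw()))
q=X[(m>0)&(X[:,:,2]>.029)]; print(cv2.minAreaRect(q[:,:2].astype(np.float32)))
E
```

```text
(array([ 0.42195068, -0.20873221]), np.float64(0.027315012512559907), np.float64(157.36008095854004), 155, array([ 0.42145928, -0.20936028]))
((0.4219744801521301, -0.20949873328208923), (0.0750461295247078, 0.10755231976509094), 69.17625427246094) 3278 -21.112189580918944
((0.42193466424942017, -0.2091822624206543), (0.07054444402456284, 0.07011132687330246), 69.44923400878906)
```

Run:
```python
from h import *
go([.422,-.209,.033],np.radians(-20.9))
```

```text
row [0.0377 0.0079 0.51  ] [ 0.0003  0.0002 -0.0012] q6 -0.3 t 2.42
```

```bash
python3 -m handwheel '0.038 0.008 0.1 0 0 -0.001 -1;0.038 0.008 0.3 0 0 -0.001 -1;0.038 0.008 0.45 0 0 -0.001 -1;0.038 0.008 0.51 0 0 -0.001 -1;0.038 0.008 0.51 0 0 -0.001 -1;0.038 0.008 0.51 0 0 -0.001 0.1;0.038 0.008 0.51 0 0 -0.001 1;0.038 0.008 0.51 0 0 -0.001 1' 30
python3 -m handwheel '0 0 0 0 0 0 1;0 0 0 0 0 0 1;0 0 0 0 0 0 1'
```

```text
clock: 3.42
tool_pos: [0.4229, -0.2079, 0.0335]
ee_rot: [2.584, 1.782, 0.001]
wrist_force: [0.4, -0.6, -0.5]
opening: 0.72
finger_force: 0.0
clock: 3.8
tool_pos: [0.422, -0.2073, 0.0328]
ee_rot: [-2.586, -1.784, 0.0]
wrist_force: [-2.0, 1.0, 4.6]
opening: 0.575
finger_force: 30.0
```

```bash
python3 -m handwheel '0 0 -0.08 0 0 0 1;0 0 -0.2 0 0 0 1;0 0 -0.32 0 0 0 1;0 0 -0.32 0 0 0 1'
python3 - <<'E'
from h import *
go([.47,-.02,.035],np.radians(-20.9))
go([.47,-.02,.0255],np.radians(-20.9))
E
```

```text
clock: 4.3
tool_pos: [0.4238, -0.2085, 0.114]
ee_rot: [2.582, 1.781, 0.003]
wrist_force: [0.4, 0.4, -3.4]
opening: 0.574
finger_force: 30.0
row [ 0.771  -0.0969  0.3145] [0.0016 0.0004 0.0004] q6 -0.28 t 4.3
row [ 0.7711 -0.0971  0.3525] [0.0016 0.0004 0.0004] q6 -0.28 t 4.3
```

```bash
python3 -m handwheel '0.25 -0.03 0 0 0 0 1;0.5 -0.06 0 0 0 0 1;0.77 -0.097 0 0 0 0 1;0.77 -0.097 0.12 0 0 0 1;0.77 -0.097 0.25 0 0 0 1;0.77 -0.097 0.31 0 0 0 1;0.77 -0.097 0.33 0 0 0 1;0.77 -0.097 0.33 0 0 0 1'
python3 - <<'E'
from h import *
go([.47,-.02,.025],np.radians(-20.9))
E
```

```text
clock: 5.3
tool_pos: [0.4681, -0.0192, 0.03]
ee_rot: [2.587, 1.783, 0.0]
wrist_force: [-0.3, -0.4, -2.4]
opening: 0.571
finger_force: 30.0
row [-0.0003  0.0083  0.0199] [ 0.     -0.      0.0002] q6 0.14 t 5.3
```

```bash
python3 -m handwheel '0 0 0.012 0 0 0 1;0 0 0.02 0 0 0 1;0 0 0.02 0 0 0 1;0 0 0.02 0 0 0 1'
python3 -m handwheel '0 0 0 0 0 0 0.1;0 0 0 0 0 0 -1;0 0 0 0 0 0 -1;0 0 0 0 0 0 -1;0 0 -0.2 0 0 0 -1;0 0 -0.4 0 0 0 -1;0 0 -0.5 0 0 0 -1;0 0 -0.5 0 0 0 -1'
```

```text
clock: 5.8
tool_pos: [0.4689, -0.0189, 0.0257]
ee_rot: [2.585, 1.783, 0.003]
wrist_force: [1.0, 1.2, 0.4]
opening: 0.578
finger_force: 30.0
clock: 6.8
tool_pos: [0.4697, -0.0193, 0.1521]
ee_rot: [2.583, 1.781, 0.006]
wrist_force: [-0.3, 0.7, -0.7]
opening: 0.998
finger_force: 0.0
```

Run:
```python
from h import *
p,d=env.read_camera("wrist"); prm=env.camera_params("wrist"); cv2.imwrite("pics/w2.png",p[:,:,::-1])
print(hubtop(p,d,prm,(.47,-.02),.040),np.degrees(yaw()))
go([.432,.179,.17],np.radians(-90)); go([.432,.179,.17],0)
r=env.mark_of("nest","wrist");print([(x["conf"],x["location"]) for x in r])
```

```text
(array([ 0.4677458 , -0.01860983]), np.float64(0.027049206692266497), np.float64(157.17020307128524), 143, array([ 0.46699228, -0.01906066])) -20.819699466814626
row [ 0.6888 -0.4165 -0.0798] [ 3.000e-04 -3.000e-04  3.843e-01] q6 0.14 t 6.85
row [ 0.6888 -0.4165 -0.0798] [ 4.000e-04  1.000e-04 -1.157e-01] q6 0.14 t 6.85
[(0.61, [0.4275, 0.1786, -0.0002])]
```

View pics/w2.png

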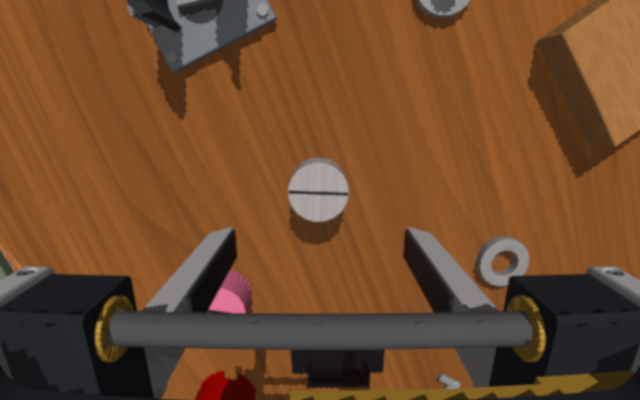

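```bash
python3 -m handwheel '0.69 -0.416 -0.08 0 0 -0.25 -1;0.69 -0.416 -0.08 0 0 -0.25 -1;0.69 -0.416 -0.08 0 0 -0.25 -1;0.69 -0.416 -0.08 0 0 -0.25 -1;0.69 -0.416 -0.08 0 0 -0.25 -1;0.69 -0.416 -0.08 0 0 -0.25 -1;0.69 -0.416 -0.08 0 0 -0.25 -1'
python3 - <<'E'
from h import *
p,d=env.read_camera("wrist"); prm=env.camera_params("wrist"); np.savez("w3.npz",p=p,d=d,V=prm["view"])
cv2.imwrite("pics/w3.png",cv2.resize(p[60:310,170:500,::-1],None,fx=2.4,fy=2.4))
X=cloud(d,"wrist",prm); print(pose()[0],np.degrees(yaw()),pose()[2]["qpos"])
roi=(d>0)&(np.hypot(X[:,:,0]-.43,X[:,:,1]-.18)<.08)
for lo,hi,n in((.075,.083,"walltop"),(.007,.0125,"base"),(.0155,.0205,"blade")):
    m=roi&(X[:,:,2]>lo)&(X[:,:,2]<hi); m=cv2.morphologyEx(m.astype(np.uint8),cv2.MORPH_OPEN,np.ones((3,3)))>0;q=X[m]
    print(n,len(q),q.mean(0),cv2.minAreaRect(q[:,:2].astype(np.float32)))
for n in("nest","driver_top","stack_top"): print(n,[(round(x["conf"],2),np.round(x["location"],4)) for x in env.mark_of(n,"wrist")])
E
```

```text
clock: 7.78
tool_pos: [0.4319, 0.1782, 0.1692]
ee_rot: [-1.711, -2.634, 0.002]
wrist_force: [0.5, 0.2, -0.5]
opening: 0.998
finger_force: 0.0
[0.43202528 0.17829894 0.16944873] 24.005644283384672 [ 2.06011449e-01 -3.78549792e-03  1.82162262e+00 -1.31355476e-04
  1.32470474e+00 -2.12933985e-01]
walltop 524 [0.43078772 0.1790032  0.07750389] ((0.4312809705734253, 0.17918811738491058), (0.07559651881456375, 0.035484157502651215), 4.573727130889893)
base 6572 [0.42873752 0.18356732 0.00986576] ((0.43121832609176636, 0.17902755737304688), (0.11024603992700577, 0.09010926634073257), 4.188883304595947)
blade 291 [0.431016   0.17926185 0.01781035] ((0.4312204122543335, 0.17908373475074768), (0.008162393234670162, 0.03980362415313721), 80.20553588867188)
nest []
driver_top [(0.97, array([0.4325, 0.1756, 0.0197]))]
stack_top [(0.91, array([0.4341, 0.178 , 0.0733]))]
```

View pics/w3.png

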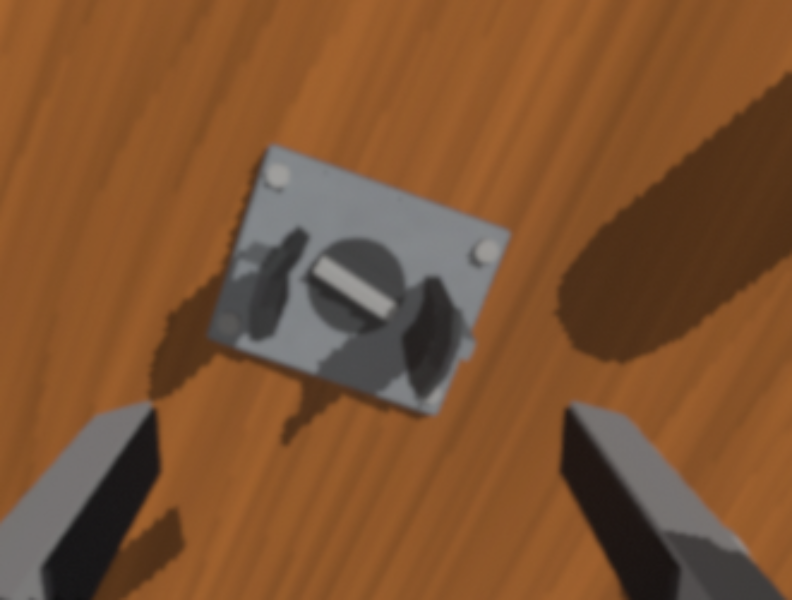

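The nest is at (0.4312, 0.1791) with its x at 4.2°. The bright blade, at crop pixel (353,287), lies at −9.8° in world axes. Next I regrip the hub across its line.

Run:
```python
from h import *
go([.4676,-.0187,.13],np.radians(67.2))
go([.4676,-.0187,.026],np.radians(67.2))
```

```text
row [-0.7787 -0.1928  0.1596] [-0.      0.     -0.2396] q6 -0.21 t 7.97
row [-0.7787 -0.1928  0.5756] [-0.      0.     -0.2396] q6 -0.21 t 7.97
```

```bash
python3 -m handwheel '-0.7787 -0.1928 0.16 0 0 -0.2396 -1;-0.7787 -0.1928 0.16 0 0 -0.2396 -1;-0.7787 -0.1928 0.16 0 0 -0.2396 -1;-0.7787 -0.1928 0.16 0 0 -0.2396 -1;-0.7787 -0.1928 0.16 0 0 -0.2396 -1;-0.7787 -0.1928 0.16 0 0 -0.2396 -1'
python3 - <<'E'
from h import *
go([.4676,-.0187,.026],np.radians(67.2))
E
```

```text
clock: 8.72
tool_pos: [0.4677, -0.0188, 0.1299]
ee_rot: [-0.623, -3.079, -0.0]
wrist_force: [-0.4, -1.1, 0.2]
opening: 0.999
finger_force: 0.0
row [6.000e-04 1.000e-04 4.155e-01] [ 0.     -0.0001 -0.0004] q6 -1.4 t 8.72
```

```bash
python3 -m handwheel '0 0 0.2 0 0 0 -1;0 0 0.38 0 0 0 -1;0 0 0.415 0 0 0 -1;0 0 0.415 0 0 0 0;0 0 0.415 0 0 0 1;0 0 0.415 0 0 0 1;0 0 0.415 0 0 0 1;0 0 0.415 0 0 0 1' 40
python3 -m handwheel '0 0 0 0 0 0 1;0 0 -0.15 0 0 0 1;0 0 -0.35 0 0 0 1;0 0 -0.5 0 0 0 1;0 0 -0.5 0 0 0 1;0 0 -0.5 0 0 0 1'
python3 - <<'E'
from h import *
go([.4312,.1791,.155],np.radians(80.2))
print(pose()[2]["wrist_force"])
E
```

```text
clock: 9.72
tool_pos: [0.4686, -0.0187, 0.0272]
ee_rot: [0.617, 3.078, -0.002]
wrist_force: [-0.6, -0.8, 6.0]
opening: 0.505
finger_force: 2.8
clock: 10.48
tool_pos: [0.4668, -0.0176, 0.1501]
ee_rot: [-0.618, -3.078, -0.001]
wrist_force: [-0.5, -0.4, -1.0]
opening: 0.005
finger_force: 0.0
row [ 0.4352  0.671  -0.0188] [ 0.0001 -0.0006 -0.0716] q6 -1.4 t 10.47
[-0.5125767  -0.41649514 -1.0117383 ]
```

Run:
```python
from h import *
p,d=env.read_camera("wrist"); prm=env.camera_params("wrist"); cv2.imwrite("pics/w4.png",p[:,:,::-1])
print(np.degrees(yaw()),pose()[0])
for z in (.04,.056): 
    try: print(hubtop(p,d,prm,(.47,-.02),z,.07))
    except Exception as e: print(e)
```

```text
67.30485821461977 [ 0.46631154 -0.01753857  0.1494428 ]
(array([ 0.46792345, -0.02019737]), np.float64(0.027160851571274017), np.float64(157.13078662315436), 188, array([ 0.46748267, -0.01979072]))
attempt to get argmax of an empty sequence
```

View pics/w4.png

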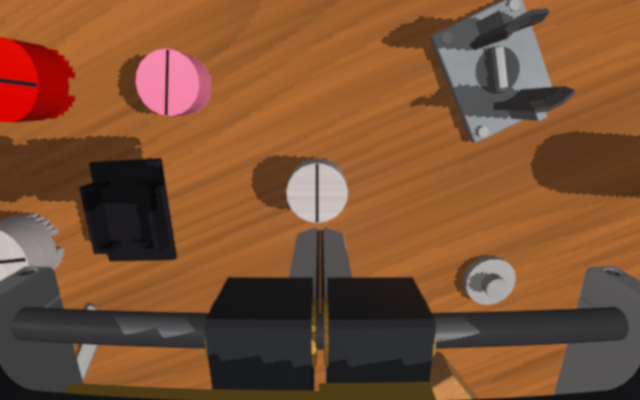

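The hub is still upright at (317,190), only about 1.5 mm off, so the grip didn't take. I'll retry step by step, watching the opening.

```bash
python3 -m handwheel '0 0 0 0 0 0 -1;0 0 0 0 0 0 -1;0 0 0 0 0 0 -1;0 0 0 0 0 0 -1;0 0 0 0 0 0 -1;0 0 0 0 0 0 -1;0 0 0 0 0 0 -1;0 0 0 0 0 0 -1' 30
python3 - <<'E'
from h import *
p,d=env.read_camera("wrist"); prm=env.camera_params("wrist"); print(hubtop(p,d,prm,(.468,-.02),.04))
p,d=env.read_camera("top"); prm=env.camera_params("top"); X=cloud(d,"top",prm)
m=(np.hypot(X[:,:,0]-.468,X[:,:,1]+.02)<.045)&(abs(X[:,:,2]-.04)<.006); print(m.sum(),X[m].mean(0) if m.any() else 0)
go([.468,-.0198,.025],np.radians(67.1))
E
```

```text
clock: 11.52
tool_pos: [0.4678, -0.018, 0.1512]
ee_rot: [0.618, 3.08, 0.0]
wrist_force: [0.4, 0.1, -0.3]
opening: 0.815
finger_force: 0.0
(array([ 0.46869567, -0.02025796]), np.float64(0.02732779004229299), np.float64(157.13344447082127), 188, array([ 0.4688479 , -0.02015586]))
138 [ 0.45449009 -0.01583392  0.03941852]
row [-0.0038 -0.0064  0.5048] [-0.     -0.      0.0012] q6 -1.4 t 11.62
```

```bash
python3 -m handwheel '0 0 0.2 0 0 0 -1;-0.003 -0.007 0.4 0 0 0 -1;-0.003 -0.007 0.505 0 0 0 -1;-0.003 -0.007 0.505 0 0 0 -1'
python3 -m handwheel '0 0 0 0 0 0 0.5;0 0 0 0 0 0 0.5;0 0 0 0 0 0 0.5;0 0 0 0 0 0 0.5' 30
python3 -m handwheel '0 0 0 0 0 0 0.5;0 0 0 0 0 0 0.5'
python3 -m handwheel '0 0 0 0 0 0 0.5;0 0 0 0 0 0 0.5;0 0 0 0 0 0 0.5;0 0 0 0 0 0 0.5'
python3 - <<'E'
from h import *
p,d=env.read_camera("wrist"); prm=env.camera_params("wrist"); cv2.imwrite("pics/w5.png",p[:,:,::-1]);print(hubtop(p,d,prm,(.468,-.02),.04))
E
```

```text
clock: 12.12
tool_pos: [0.4653, -0.0193, 0.0229]
ee_rot: [-0.617, -3.075, -0.0]
wrist_force: [1.0, -0.4, -0.0]
opening: 1.0
finger_force: 0.0
clock: 12.62
tool_pos: [0.4683, -0.0201, 0.0256]
ee_rot: [0.618, 3.079, -0.0]
wrist_force: [-1.4, -3.0, 0.6]
opening: 0.612
finger_force: 1.4
clock: 12.88
tool_pos: [0.4682, -0.0202, 0.0256]
ee_rot: [0.617, 3.079, -0.001]
wrist_force: [-1.6, -1.7, 4.9]
opening: 0.568
finger_force: 30.0
clock: 13.38
tool_pos: [0.4682, -0.0202, 0.0255]
ee_rot: [0.617, 3.08, -0.001]
wrist_force: [-1.8, -1.3, 5.9]
opening: 0.573
finger_force: 30.0
(array([ 0.46885228, -0.01891388]), np.float64(0.028168061530505894), np.float64(156.85300503274533), 231, array([ 0.46695026, -0.01823342]))
```

```bash
python3 -m handwheel '0 0 -0.06 0 0 0 0.5;0 0 -0.2 0 0 0 0.5;0 0 -0.35 0 0 0 0.5;0 0 -0.5 0 0 0 0.5;0 0 -0.5 0 0 0 0.5;0 0 -0.5 0 0 0 0.5'
python3 - <<'E'
from h import *
p,d=env.read_camera("wrist"); prm=env.camera_params("wrist"); np.savez("w6.npz",p=p,d=d)
t=pose()[0]; h=hubtop(p,d,prm,t[:2],t[2]+.0145); print(t,h,np.degrees(yaw()))
go([.4312,.1791,.155],np.radians(80.2))
E
```

```text
clock: 14.18
tool_pos: [0.4664, -0.0194, 0.1484]
ee_rot: [-0.617, -3.077, -0.0]
wrist_force: [-0.6, 0.1, -2.9]
opening: 0.573
finger_force: 30.0
[ 0.46586788 -0.01935127  0.14773297] (array([ 0.46657137, -0.01833259]), np.float64(0.028035252911093562), np.float64(156.85749846503413), 232, array([ 0.4647683 , -0.01743742])) 67.30728562561387
row [ 0.4343  0.6788 -0.0276] [-0.     -0.0014 -0.0716] q6 -1.4 t 14.22
```

```bash
python3 -m handwheel '0.2 0.3 -0.02 0 0 -0.073 0.5;0.32 0.5 -0.02 0 0 -0.073 0.5;0.4 0.62 -0.02 0 0 -0.073 0.5;0.4343 0.6788 -0.02 0 0 -0.073 0.5;0.4343 0.6788 -0.02 0 0 -0.073 0.5;0.4343 0.6788 -0.02 0 0 -0.073 0.5'
python3 - <<'E'
from h import *
for i in range(3): go([.4312,.1791,.110],np.radians(80.4)); env.read_camera("wrist")
E
```

```text
clock: 14.98
tool_pos: [0.4329, 0.1773, 0.154]
ee_rot: [-0.263, -3.129, 0.002]
wrist_force: [0.3, 0.1, -3.9]
opening: 0.568
finger_force: 30.0
row [0.0076 0.0064 0.1761] [-0.0005 -0.0004 -0.0001] q6 -1.2 t 14.97
row [0.0088 0.0068 0.1772] [-0.0003 -0.0003 -0.0004] q6 -1.2 t 15.03
row [0.0094 0.0065 0.1782] [-0.0002 -0.0002 -0.0005] q6 -1.2 t 15.07
```

```bash
python3 -m handwheel '0.009 0.0066 0.05 0 0 0 0.5;0.009 0.0066 0.15 0 0 0 0.5;0.009 0.0066 0.22 0 0 0 0.5;0.009 0.0066 0.28 0 0 0 0.5;0.009 0.0066 0.32 0 0 0 0.5;0.009 0.0066 0.36 0 0 0 0.5;0.009 0.0066 0.40 0 0 0 0.5;0.009 0.0066 0.40 0 0 0 0.5'
python3 - <<'E'
from h import *
go([.4312,.1791,.0355],np.radians(80.4))
E
```

```text
clock: 16.12
tool_pos: [0.4302, 0.1804, 0.0539]
ee_rot: [-0.261, -3.129, 0.001]
wrist_force: [-2.2, -2.0, -4.5]
opening: 0.568
finger_force: 30.0
row [-0.005  -0.0043  0.0737] [-0.0002 -0.0006  0.0003] q6 -1.19 t 16.12
```

```bash
python3 -m handwheel '-0.003 -0.003 0.02 0 0 0 0.5;-0.003 -0.003 0.035 0 0 0 0.5;-0.003 -0.003 0.045 0 0 0 0.5;-0.003 -0.003 0.055 0 0 0 0.5;-0.003 -0.003 0.055 0 0 0 0.5'
python3 -m handwheel '0 0 0.01 0 0 0 0.5;0 0 0.017 0 0 0 0.5;0 0 0.017 0 0 0 0.5'
```

```text
clock: 16.75
tool_pos: [0.4307, 0.1793, 0.041]
ee_rot: [-0.261, -3.129, 0.002]
wrist_force: [-4.2, -1.8, -2.1]
opening: 0.573
finger_force: 30.0
clock: 17.12
tool_pos: [0.4306, 0.1793, 0.0368]
ee_rot: [-0.261, -3.128, 0.002]
wrist_force: [-5.0, -2.6, -1.7]
opening: 0.566
finger_force: 30.0
```

```bash
python3 -m handwheel '0.001 0 0.005 0 0 0 0.5;0.001 0 0.008 0 0 0 0.5;0.001 0 0.008 0 0 0 0.5'
```

```text
clock: 17.5
tool_pos: [0.4306, 0.1794, 0.0356]
ee_rot: [-0.261, -3.129, 0.002]
wrist_force: [-6.6, -3.0, 5.2]
opening: 0.569
finger_force: 30.0
```

```bash
python3 -m handwheel '0 0 0 0 0 0 -0.3;0 0 0 0 0 0 -0.6;0 0 0 0 0 0 -1;0 0 0 0 0 0 -1;0 0 -0.2 0 0 0 -1;0 0 -0.4 0 0 0 -1;0 0 -0.55 0 0 0 -1;0 0 -0.55 0 0 0 -1'
python3 - <<'E'
from h import *
p,d=env.read_camera("wrist"); prm=env.camera_params("wrist"); np.savez("w7.npz",p=p,d=d)
print(hubtop(p,d,prm,(.4312,.179),.05,.03))
X=cloud(d,"wrist",prm); m=np.hypot(X[:,:,0]-.4312,X[:,:,1]-.179)<.024; q=X[m]
q=q[abs(q[:,2]-.05)<.012]; A=np.c_[q[:,:2]-[.4312,.179],np.ones(len(q))]; print("plane",np.linalg.lstsq(A,q[:,2],rcond=None)[0],len(q))
b=X[(abs(X[:,:,0]-.4312)<.05)&(abs(X[:,:,1]-.179)<.05)&(X[:,:,2]>.005)&(X[:,:,2]<.013)]; print("base",np.median(b[:,2]))
go([.6283,-.173,.15],np.radians(0)); go([.641,.1105,.15],np.radians(80)); 
for n in("spacer","disc"): print(n,[(round(x["conf"],2),np.round(x["location"],4)) for x in env.mark_of(n,"wrist")])
E
```

```text
clock: 18.5
tool_pos: [0.4346, 0.1805, 0.1762]
ee_rot: [0.261, 3.122, 0.004]
wrist_force: [-0.8, -0.6, -0.5]
opening: 1.001
finger_force: 0.0
(array([0.42963489, 0.17960391]), np.float64(0.027353892682866778), np.float64(169.92742185414255), 229, array([0.43381651, 0.1787959 ]))
plane [-0.00624157 -0.00037443  0.04717649] 1966
base 0.007164583170314098
row [-1.0056 -1.263   0.0967] [0.0012 0.0006 0.4469] q6 -1.19 t 18.55
row [-0.8676 -0.1363  0.0979] [0.0005 0.0011 0.0025] q6 -1.19 t 18.55
spacer [(0.15, array([0.623 , 0.3935, 0.0011]))]
disc [(0.6, array([0.6421, 0.1128, 0.0007])), (0.53, array([0.4273, 0.1774, 0.048 ])), (0.42, array([0.4285, 0.1827, 0.0049]))]
```

The hub top is 40 mm above the nest base and level, so it is seated. On to the spacer.

```bash
python3 -m handwheel '-0.5 -0.63 0.04 0 0 0.04 -1;-0.5 -0.63 0.04 0 0 0.08 -1;-0.5 -0.63 0.04 0 0 0.08 -1;-0.5 -0.63 0.04 0 0 0.08 -1'
python3 - <<'E'
from h import *
go([.6283,-.173,.15],np.radians(66))
E
```

```text
clock: 19.15
tool_pos: [0.5283, 0.0008, 0.1598]
ee_rot: [-0.658, -3.068, 0.001]
wrist_force: [-0.9, 0.2, -0.3]
opening: 1.003
finger_force: 0.0
row [-0.6499 -0.4699  0.0373] [-0.0005 -0.0012 -0.0011] q6 -1.31 t 19.15
```

```bash
python3 -m handwheel '-0.65 -0.47 0.04 0 0 0 -1;-0.65 -0.47 0.04 0 0 0 -1;-0.65 -0.47 0.04 0 0 0 -1;-0.65 -0.47 0.04 0 0 0 -1;-0.65 -0.47 0.04 0 0 0 -1;-0.65 -0.47 0.04 0 0 0 -1'
cat >> h.py <<'E'
def ringtop(c0,zt,rad=.045):
    p,d=env.read_camera("wrist"); prm=env.camera_params("wrist"); X=cloud(d,"wrist",prm)
    m=(d>0)&(np.hypot(X[:,:,0]-c0[0],X[:,:,1]-c0[1])<rad)&(abs(X[:,:,2]-zt)<.004)
    m=cv2.morphologyEx(m.astype(np.uint8),cv2.MORPH_OPEN,np.ones((3,3)))
    cs,_=cv2.findContours(m,cv2.RETR_EXTERNAL,cv2.CHAIN_APPROX_NONE); c=max(cs,key=cv2.contourArea)
    q=onz(c[:,0],zt,"wrist",prm)[:,:2]; (x,y),r=cv2.minEnclosingCircle(q.astype(np.float32))
    s=np.linalg.lstsq(np.c_[2*q,np.ones(len(q))],(q**2).sum(1),rcond=None)[0]
    return s[:2],np.sqrt(s[2]+s[:2]@s[:2]),(x,y,r),np.median(X[m>0][:,2])
E
python3 - <<'E'
from h import *
r=ringtop((.6283,-.173),.012); print(r)
go([*r[0],.021],np.radians(66))
E
```

```text
clock: 19.9
tool_pos: [0.6284, -0.1674, 0.1518]
ee_rot: [-0.649, -3.072, -0.002]
wrist_force: [-0.1, 0.0, -0.0]
opening: 1.0
finger_force: 0.0
(array([ 0.627325 , -0.1724919]), np.float64(0.027089612094147796), (0.6273475885391235, -0.1725422739982605, 0.027849409729242325), np.float64(0.011886342514015824))
row [-0.0041 -0.0208  0.5248] [ 0.0001 -0.0004  0.0009] q6 -1.55 t 19.95
```

```bash
python3 -m handwheel '-0.004 -0.02 0.2 0 0 0 -1;-0.004 -0.02 0.4 0 0 0 -1;-0.004 -0.02 0.5 0 0 0 -1;-0.004 -0.02 0.52 0 0 0 -1;-0.004 -0.02 0.52 0 0 0 -0.5'
python3 -m handwheel '0 0 0 0 0 0 0.5;0 0 0 0 0 0 0.5;0 0 0 0 0 0 0.5;0 0 0 0 0 0 0.5;0 0 0 0 0 0 0.5;0 0 0 0 0 0 0.5;0 0 0 0 0 0 0.5;0 0 0 0 0 0 0.5' 30
```

```text
clock: 20.58
tool_pos: [0.6289, -0.1739, 0.0235]
ee_rot: [0.65, 3.072, -0.0]
wrist_force: [0.3, 0.1, 0.4]
opening: 0.931
finger_force: 0.0
clock: 21.58
tool_pos: [0.6283, -0.1746, 0.0224]
ee_rot: [-0.652, -3.073, -0.0]
wrist_force: [0.2, -0.5, -0.6]
opening: 0.253
finger_force: 0.0
```

The fingers closed without holding anything. Raising to look.

```bash
python3 -m handwheel '0 0 -0.2 0 0 0 0.5;0 0 -0.4 0 0 0 0;0 0 -0.4 0 0 0 -1;0 0 -0.4 0 0 0 -1'
python3 - <<'E'
from h import *
print(ringtop((.628,-.173),.012,.06),pose()[0])
p,d=env.read_camera("wrist"); cv2.imwrite("pics/w8.png",p[:,:,::-1])
E
```

```text
clock: 22.08
tool_pos: [0.6279, -0.1744, 0.1221]
ee_rot: [-0.652, -3.073, -0.0]
wrist_force: [-0.5, -0.5, 0.1]
opening: 0.533
finger_force: 0.0
(array([ 0.62575843, -0.17200302]), np.float64(0.02697306190526585), (0.6258150935173035, -0.17209218442440033, 0.027590429410338402), np.float64(0.01026667984772578)) [ 0.62709157 -0.17412727  0.12080161]
```

View pics/w8.png

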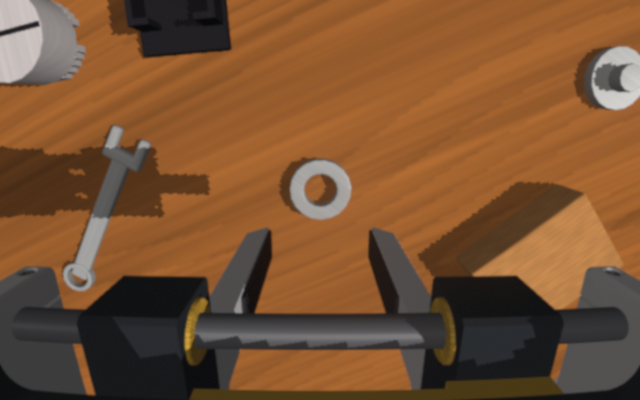

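Run:
```python
from h import *
t,r,s=pose(); p,d=env.read_camera("wrist"); prm=env.camera_params("wrist"); X=cloud(d,"wrist",prm)
T=r.inv().apply((X-t).reshape(-1,3)).reshape(X.shape); o=s["opening"]
m=(d>0)&(T[:,:,2]<.03)&(T[:,:,2]>-.07)&(abs(T[:,:,0])<.03)
for sg in(-1,1):
    q=T[m&(sg*T[:,:,1]>0)]; print(o,len(q),"z max",np.sort(q[:,2])[-10:].round(4),"x",np.percentile(q[:,0],[1,99]),"y",np.percentile(q[:,1],[1,50,99]))
    print(q[q[:,2]>q[:,2].max()-.006].mean(0))
q=ringtop((.628,-.173),.012,.06);print(q); go([*q[0],.0205],np.radians(66))
```

```text
0.6165732558128425 2045 z max [-0.0133 -0.0131 -0.0131 -0.0131 -0.013  -0.013  -0.0128 -0.0125 -0.0125
 -0.0119] x [-0.00854971  0.00896761] y [-0.0393031  -0.02967624 -0.02726547]
[ 0.00354996 -0.02909503 -0.01547051]
0.6165732558128425 2055 z max [-0.0126 -0.0125 -0.0123 -0.0123 -0.0122 -0.0122 -0.0121 -0.012  -0.012
 -0.0119] x [-0.00858683  0.00891989] y [0.03023804 0.03243412 0.04222982]
[ 0.00354788  0.03168441 -0.01529492]
(array([ 0.62702942, -0.17267286]), np.float64(0.02709294630135287), (0.6270827054977417, -0.17263783514499664, 0.02788699045777321), np.float64(0.011609758661721814))
row [-1.000e-04  5.000e-03  3.985e-01] [-0.     -0.0013  0.0003] q6 -1.56 t 22.27
```

The wrist depth suggests the fingertips are about 12 mm behind the reported TCP. That would explain the weak grips, so I'll check it with the scene camera.

Run:
```python
from h import *
t,r,s=pose(); p,d=env.read_camera("scene"); prm=env.camera_params("scene"); X=cloud(d,"scene",prm)
T=r.inv().apply((X-t).reshape(-1,3)).reshape(X.shape)
m=(d>0)&(abs(T[:,:,0])<.02)&(abs(T[:,:,1])<.07)&(X[:,:,2]>.03)&(T[:,:,2]>-.075)
print(t,s["opening"]); h,e=np.histogram(T[m][:,2],bins=np.arange(-.075,.06,.005)); print([(round(a,3),int(b)) for a,b in zip(e,h)])
v,u=np.nonzero(m); print(u.min(),u.max(),v.min(),v.max())
uv=proj(t+r.apply([[0,.03,.019],[0,-.03,.019],[0,.03,-.012],[0,0,0]]),"scene"); print(uv.round(0))
c=uv[3].astype(int); x0,y0=max(c[0]-50,0),max(c[1]-50,0)
cv2.imwrite("pics/s9.png",cv2.resize(p[y0:y0+80,x0:x0+100,::-1],None,fx=7,fy=7)); print(x0,y0)
```

```text
[ 0.6268616  -0.17397224  0.12013553] 0.7011737252032615
[(np.float64(-0.075), 22), (np.float64(-0.07), 30), (np.float64(-0.065), 21), (np.float64(-0.06), 23), (np.float64(-0.055), 26), (np.float64(-0.05), 22), (np.float64(-0.045), 19), (np.float64(-0.04), 26), (np.float64(-0.035), 20), (np.float64(-0.03), 26), (np.float64(-0.025), 17), (np.float64(-0.02), 18), (np.float64(-0.015), 0), (np.float64(-0.01), 0), (np.float64(-0.005), 0), (np.float64(0.0), 0), (np.float64(0.005), 0), (np.float64(0.01), 0), (np.float64(0.015), 0), (np.float64(0.02), 0), (np.float64(0.025), 0), (np.float64(0.03), 0), (np.float64(0.035), 0), (np.float64(0.04), 0), (np.float64(0.045), 0), (np.float64(0.05), 0)]
248 290 201 227
[[285. 234.]
 [259. 235.]
 [284. 224.]
 [271. 229.]]
221 178
```

View pics/s9.png

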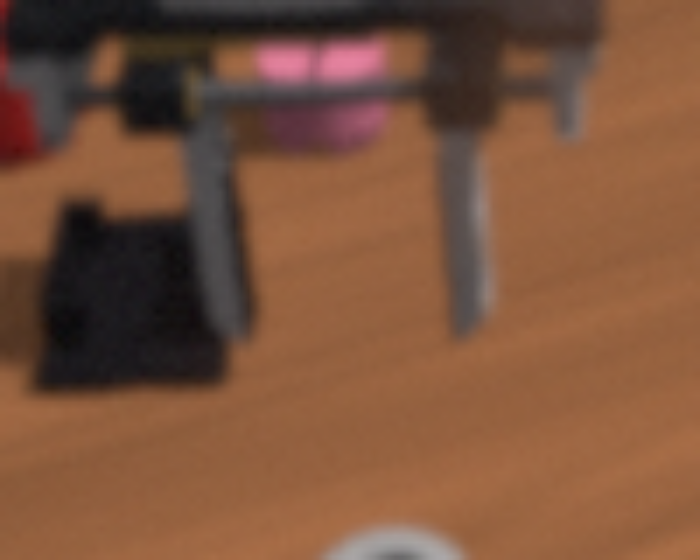

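Both cameras agree: the real fingertips are about 13–14 mm above the reported TCP rather than 19 mm ahead of it. In the crop they are at (235,335) and (470,330). The earlier grips only caught the hub's top edge, so I'll shift grasp depths by that amount.

```bash
python3 -m handwheel '0 0.004 0.1 0 0 0 -1;0 0.004 0.25 0 0 0 -1;0 0.004 0.38 0 0 0 -1;0 0.004 0.45 0 0 0 -1;0 0.004 0.49 0 0 0 -1;0 0.004 0.51 0 0 0 -1;0 0.004 0.52 0 0 0 -1;0 0.004 0.52 0 0 0 -1' 30
python3 -m handwheel '0 0 0 0 0 0 0.5;0 0 0 0 0 0 0.5;0 0 0 0 0 0 0.5;0 0 0 0 0 0 0.5;0 0 0 0 0 0 0.5;0 0 0 0 0 0 0.5;0 0 0 0 0 0 0.5'
```

```text
clock: 23.32
tool_pos: [0.6294, -0.174, -0.0067]
ee_rot: [0.652, 3.072, -0.0]
wrist_force: [0.5, 0.1, -0.4]
opening: 0.999
finger_force: 0.0
clock: 24.2
tool_pos: [0.6287, -0.1738, -0.0075]
ee_rot: [0.652, 3.073, -0.0]
wrist_force: [-1.1, 0.0, 1.1]
opening: 0.588
finger_force: 30.0
```

```bash
python3 -m handwheel '0 0 -0.06 0 0 0 0.5;0 0 -0.2 0 0 0 0.5;0 0 -0.35 0 0 0 0.5;0 0 -0.5 0 0 0 0.5;0 0 -0.5 0 0 0 0.5'
python3 - <<'E'
from h import *
t=pose()[0]; print(t,ringtop(t[:2],t[2]+.0195))
go([.4312,.1791,.12],np.radians(88))
E
```

```text
clock: 24.82
tool_pos: [0.632, -0.175, 0.1224]
ee_rot: [0.65, 3.064, -0.003]
wrist_force: [-0.4, -0.2, -1.8]
opening: 0.589
finger_force: 30.0
[ 0.63195227 -0.17497461  0.1224252 ] (array([ 0.63883885, -0.18091474]), np.float64(0.011872788615794319), (0.6401599645614624, -0.1824132800102234, 0.017428051680326462), np.float64(0.1386755872978703))
row [ 1.2999  0.9687 -0.0077] [-0.0002  0.0013 -0.1219] q6 -1.55 t 24.88
```

```bash
python3 -m handwheel '0.25 0.18 -0.01 0 0 -0.06 0.5;0.47 0.34 -0.01 0 0 -0.12 0.5;0.69 0.5 -0.01 0 0 -0.12 0.5;0.87 0.64 -0.01 0 0 -0.12 0.5;0.97 0.72 -0.01 0 0 -0.12 0.5;0.97 0.72 -0.01 0 0 -0.12 0.5'
python3 - <<'E'
from h import *
p,d=env.read_camera("wrist"); go([.4312,.1791,.12],np.radians(88))
prm=env.camera_params("wrist"); t,r,s=pose(); X=cloud(d,"wrist",prm); T=r.inv().apply((X-t).reshape(-1,3)).reshape(X.shape)
m=(d>0)&(np.hypot(T[:,:,0],T[:,:,1])<.045)&(abs(T[:,:,2]+.0045)<.004); q=T[m]; print(len(q),q.mean(0),[np.percentile(q[:,i],[1,99]).round(4) for i in (0,1)])
A=np.c_[q[:,:2],np.ones(len(q))]; print(np.linalg.lstsq(A,q[:,2],rcond=None)[0])
E
```

```text
clock: 25.62
tool_pos: [0.4759, 0.0919, 0.1172]
ee_rot: [-0.056, -3.135, -0.001]
wrist_force: [0.4, 0.2, -1.8]
opening: 0.589
finger_force: 30.0
row [ 0.1992  0.3479 -0.0081] [-0.0002 -0.0013 -0.0009] q6 -1.52 t 25.68
3 [-0.01352041  0.00103666 -0.00740755] [array([-0.0146, -0.0119]), array([-0.0036,  0.0095])]
[-1.77978084  0.34636776 -0.03182999]
```

```bash
python3 -m handwheel '0.1 0.17 0 0 0 0 0.5;0.2 0.348 0 0 0 0 0.5;0.2 0.348 0 0 0 0 0.5;0.2 0.348 0 0 0 0 0.5;0.2 0.348 0 0 0 0 0.5'
cat >> h.py <<'E'
def held(zt):
    "circle fit, in tool axes, of a held face at tool z zt, and its plane"
    t,r,s=pose(); p,d=env.read_camera("wrist"); prm=env.camera_params("wrist"); X=cloud(d,"wrist",prm)
    T=r.inv().apply((X-t).reshape(-1,3)).reshape(X.shape)
    m=(d>0)&(np.hypot(T[:,:,0],T[:,:,1])<.032)&(abs(T[:,:,2]-zt)<.004); q=T[m]
    A=np.c_[q[:,:2],np.ones(len(q))]; pl=np.linalg.lstsq(A,q[:,2],rcond=None)[0]
    h=q[:,:2].astype(np.float32); c=cv2.minEnclosingCircle(h); print("held",len(q),c,"x",np.percentile(q[:,0],[.5,99.5]).round(4),"plane",pl.round(4)); return T
E
python3 - <<'E'
from h import *
held(-.0195); go([.4312,.1791,.0425],np.radians(88)); print(pose()[0])
E
```

```text
clock: 26.3
tool_pos: [0.4347, 0.1768, 0.1197]
ee_rot: [-0.068, -3.141, 0.001]
wrist_force: [-0.6, -0.4, -1.9]
opening: 0.587
finger_force: 30.0
held 5811 ((0.0032453464809805155, -3.1663123081671074e-05), 0.03138178214430809) x [-0.0254  0.0282] plane [ 0.003   0.0004 -0.0191]
row [0.0139 0.0084 0.309 ] [-0.0001 -0.     -0.0027] q6 -1.33 t 26.35
[0.43458856 0.17689183 0.11974364]
```

```bash
python3 -m handwheel '0.008 0.0084 0.06 0 0 0 0.5;0.008 0.0084 0.13 0 0 0 0.5;0.008 0.0084 0.18 0 0 0 0.5;0.008 0.0084 0.21 0 0 0 0.5;0.008 0.0084 0.24 0 0 0 0.5;0.008 0.0084 0.26 0 0 0 0.5;0.008 0.0084 0.28 0 0 0 0.5;0.008 0.0084 0.28 0 0 0 0.5'
python3 - <<'E'
from h import *
go([.4312,.1791,.0425],np.radians(88)); print(pose()[0])
E
```

```text
clock: 27.35
tool_pos: [0.432, 0.1804, 0.0498]
ee_rot: [0.064, 3.141, 0.0]
wrist_force: [0.2, 0.4, -1.5]
opening: 0.588
finger_force: 30.0
row [ 0.0028 -0.0054  0.0292] [ 0.      0.0001 -0.0019] q6 -1.32 t 27.35
[0.43196408 0.18042521 0.04979888]
```

```bash
python3 -m handwheel '0 -0.004 0.01 0 0 0 0.5;0 -0.004 0.02 0 0 0 0.5;0 -0.004 0.025 0 0 0 0.5;0 -0.004 0.029 0 0 0 0.5;0 -0.004 0.029 0 0 0 0.5'
python3 -m handwheel '0 0 0.005 0 0 0 0.5;0 0 0.005 0 0 0 0.5;0 0 0.005 0 0 0 0.5'
```

```text
clock: 27.98
tool_pos: [0.4319, 0.1794, 0.0427]
ee_rot: [0.064, 3.141, -0.0]
wrist_force: [0.9, -0.0, -1.6]
opening: 0.588
finger_force: 30.0
clock: 28.35
tool_pos: [0.432, 0.1794, 0.0424]
ee_rot: [0.064, 3.141, -0.0]
wrist_force: [-3.2, -0.5, 5.5]
opening: 0.588
finger_force: 30.0
```

```bash
python3 -m handwheel '0 0 0 0 0 0 -0.3;0 0 0 0 0 0 -0.6;0 0 0 0 0 0 -1;0 0 0 0 0 0 -1;0 0 -0.2 0 0 0 -1;0 0 -0.4 0 0 0 -1;0 0 -0.4 0 0 0 -1;0 0 -0.4 0 0 0 -1'
cat >> h.py <<'E'
def stack(zt,rin=0.,rout=.024):
    p,d=env.read_camera("wrist"); prm=env.camera_params("wrist"); X=cloud(d,"wrist",prm); rr=np.hypot(X[:,:,0]-.4312,X[:,:,1]-.179)
    q=X[(rr<rout)&(rr>rin)]; q=q[abs(q[:,2]-zt)<.009]; A=np.c_[q[:,:2]-[.4312,.179],np.ones(len(q))]
    b=X[(abs(X[:,:,0]-.4312)<.05)&(abs(X[:,:,1]-.179)<.05)&(X[:,:,2]>.004)&(X[:,:,2]<.015)]
    print("plane",np.linalg.lstsq(A,q[:,2],rcond=None)[0].round(4),len(q),"base",np.median(b[:,2]))
    return p
E
python3 - <<'E'
from h import *
stack(.062,.017,.026)
go([.641,.1105,.11],np.radians(80))
E
```

```text
clock: 29.35
tool_pos: [0.4314, 0.1793, 0.141]
ee_rot: [-0.064, -3.14, 0.0]
wrist_force: [-0.6, 0.5, -0.3]
opening: 1.0
finger_force: 0.0
plane [-0.0026  0.001   0.0607] 1741 base 0.008765224785630021
row [-0.8522 -0.2397  0.1185] [-0.0002 -0.0008  0.0425] q6 -1.32 t 29.4
```

The ring top is 51.9 mm above the base (52 expected) and level. Now the disc.

```bash
python3 -m handwheel '-0.2 -0.05 0 0 0 0.04 -1;-0.45 -0.12 0 0 0 0.04 -1;-0.7 -0.18 0.05 0 0 0.04 -1;-0.85 -0.24 0.1 0 0 0.04 -1;-0.85 -0.24 0.1 0 0 0.04 -1;-0.85 -0.24 0.1 0 0 0.04 -1'
python3 - <<'E'
from h import *
a=ringtop((.641,.1105),.010,.045); b=ringtop((.641,.1105),.024,.04); print(a,b)
go([*b[0],0],np.radians(80)); print(pose()[0])
E
```

```text
clock: 30.15
tool_pos: [0.6397, 0.1109, 0.1143]
ee_rot: [-0.261, -3.126, 0.0]
wrist_force: [-0.6, -0.3, 1.0]
opening: 0.997
finger_force: 0.0
(array([0.64191113, 0.11362929]), np.float64(0.02741063527043411), (0.641878604888916, 0.11366604268550873, 0.028168771415948868), np.float64(0.01065271736531731)) (array([0.64180203, 0.11320773]), np.float64(0.011371808848713909), (0.6418055295944214, 0.11334140598773956, 0.01226569339632988), np.float64(0.024352053076811653))
row [-0.0057  0.0078  0.4646] [-0.     -0.0004  0.0028] q6 -1.37 t 30.25
[0.64024725 0.11150536 0.11616297]
```

```bash
python3 -m handwheel '0 0.008 0.1 0 0 0 -1;0 0.008 0.22 0 0 0 -1;0 0.008 0.33 0 0 0 -1;0 0.008 0.40 0 0 0 -0.3;0 0.008 0.44 0 0 0 0;0 0.008 0.46 0 0 0 0;0 0.008 0.465 0 0 0 0;0 0.008 0.465 0 0 0 0' 30
python3 -m handwheel '0 0 0 0 0 0 1;0 0 0 0 0 0 1;0 0 0 0 0 0 1;0 0 0 0 0 0 1;0 0 0 0 0 0 1;0 0 0 0 0 0 1'
```

```text
clock: 31.25
tool_pos: [0.6427, 0.1127, 0.001]
ee_rot: [0.262, 3.129, 0.0]
wrist_force: [0.6, 0.1, 0.1]
opening: 0.517
finger_force: 0.0
clock: 32.0
tool_pos: [0.6422, 0.1127, 0.0005]
ee_rot: [0.262, 3.13, -0.0]
wrist_force: [-0.7, 0.6, 2.7]
opening: 0.245
finger_force: 30.0
```

```bash
python3 -m handwheel '0 0 -0.06 0 0 0 1;0 0 -0.2 0 0 0 1;0 0 -0.36 0 0 0 1;0 0 -0.52 0 0 0 1;0 0 -0.52 0 0 0 1'
python3 - <<'E'
from h import *
T=held(-.0095); go([.4312,.1791,.135],np.radians(88))
E
```

```text
clock: 32.62
tool_pos: [0.6455, 0.1129, 0.1354]
ee_rot: [0.261, 3.121, 0.002]
wrist_force: [-0.1, -0.5, -1.9]
opening: 0.241
finger_force: 30.0
held 2838 ((0.002671770518645644, 1.2416275239957031e-05), 0.0279842521995306) x [-0.024   0.0297] plane [-0.0035  0.0002 -0.0065]
row [ 0.8802  0.1208 -0.0148] [ 0.0002  0.0012 -0.0419] q6 -1.36 t 32.67
```

```bash
python3 -m handwheel '0.2 0.03 -0.02 0 0 -0.04 1;0.42 0.06 -0.02 0 0 -0.04 1;0.62 0.09 -0.02 0 0 -0.04 1;0.78 0.11 -0.02 0 0 -0.04 1;0.87 0.121 -0.02 0 0 -0.04 1;0.87 0.121 -0.02 0 0 -0.04 1;0.87 0.121 -0.02 0 0 -0.04 1'
python3 - <<'E'
from h import *
held(-.0095);held(-.0095); go([.4312,.1791,.0625],np.radians(88)); print(pose()[0])
E
```

```text
clock: 33.55
tool_pos: [0.4326, 0.1783, 0.1342]
ee_rot: [-0.065, -3.14, 0.001]
wrist_force: [0.8, 0.4, -2.7]
opening: 0.246
finger_force: 30.0
held 3560 ((-0.00044299548608250916, 0.0009271795861423016), 0.02829955518245697) x [-0.0273  0.0272] plane [ 0.0067  0.0003 -0.0095]
held 3558 ((0.00010077444312628359, 0.001021563890390098), 0.028156209737062454) x [-0.027   0.0274] plane [ 0.0055  0.0002 -0.0094]
row [0.0083 0.0032 0.289 ] [-0.0001 -0.0001 -0.0022] q6 -1.32 t 33.65
[0.4332688  0.17824312 0.1347458 ]
```

```bash
python3 -m handwheel '0.007 0.001 0.06 0 0 0 1;0.007 0.001 0.12 0 0 0 1;0.007 0.001 0.17 0 0 0 1;0.007 0.001 0.2 0 0 0 1;0.007 0.001 0.22 0 0 0 1;0.007 0.001 0.24 0 0 0 1;0.007 0.001 0.26 0 0 0 1;0.007 0.001 0.26 0 0 0 1'
python3 - <<'E'
from h import *
go([.4312,.1791,.0625],np.radians(88)); print(pose()[0])
E
```

```text
clock: 34.65
tool_pos: [0.4305, 0.1789, 0.0699]
ee_rot: [-0.064, -3.14, 0.0]
wrist_force: [-0.3, -0.2, -2.2]
opening: 0.242
finger_force: 30.0
row [-0.0026  0.0009  0.0297] [-0.     -0.0002 -0.0019] q6 -1.32 t 34.65
[0.43054355 0.17891449 0.06991411]
```

```bash
python3 -m handwheel '-0.002 0 0.01 0 0 0 1;-0.002 0 0.02 0 0 0 1;-0.002 0 0.025 0 0 0 1;-0.002 0 0.029 0 0 0 1;-0.002 0 0.029 0 0 0 1'
python3 -m handwheel '0 0 0.005 0 0 0 1;0 0 0.005 0 0 0 1;0 0 0.005 0 0 0 1'
```

```text
clock: 35.28
tool_pos: [0.4312, 0.1789, 0.0629]
ee_rot: [-0.064, -3.141, 0.0]
wrist_force: [0.6, 0.6, -2.3]
opening: 0.245
finger_force: 30.0
clock: 35.65
tool_pos: [0.4316, 0.179, 0.0623]
ee_rot: [0.064, 3.14, 0.0]
wrist_force: [-2.4, -0.2, 5.0]
opening: 0.247
finger_force: 30.0
```

```bash
python3 -m handwheel '0 0 0 0 0 0 0.3;0 0 0 0 0 0 0;0 0 0 0 0 0 -0.3;0 0 0 0 0 0 -0.3;0 0 -0.1 0 0 0 -0.5;0 0 -0.25 0 0 0 -1;0 0 -0.35 0 0 0 -1;0 0 -0.35 0 0 0 -1'
python3 -m handwheel '0 0 0 0 0 0 -1;0 0 0 0 0 0 -1'
python3 - <<'E'
from h import *
p=stack(.072,.014,.026); stack(.086,0,.010)
cv2.imwrite("pics/w10.png",p[:,:,::-1])
E
```

```text
clock: 36.65
tool_pos: [0.4333, 0.1794, 0.1513]
ee_rot: [0.064, 3.136, 0.002]
wrist_force: [0.7, 0.4, -0.3]
opening: 0.99
finger_force: 0.0
clock: 36.9
tool_pos: [0.4301, 0.1786, 0.1475]
ee_rot: [-0.064, -3.138, 0.001]
wrist_force: [-0.4, -0.4, -0.8]
opening: 1.005
finger_force: 0.0
plane [-0.0014 -0.0011  0.0717] 2156 base 0.009746051917090659
plane [ 0.0026 -0.0102  0.0858] 510 base 0.009827324872233895
```

View pics/w10.png

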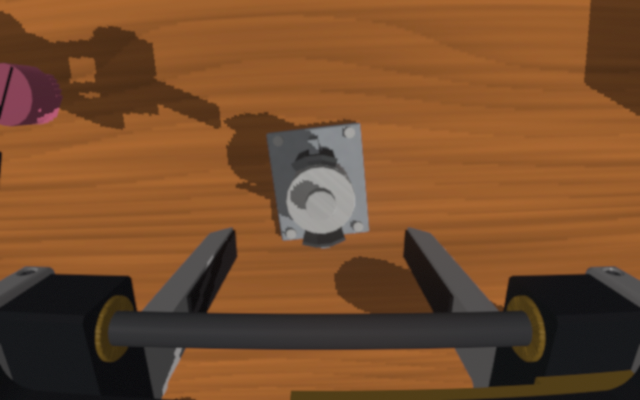

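The disc sits level in the nest at (321,200), boss up, with its rim at 0.072 m as required. The gripper is clear, so I'm handing in.

```bash
python3 -c "
from plant import env
print(env.close_job())"
```

```text
the job is handed in; nothing more can be done
None
```

The hub, spacer ring and cover disc are stacked level in the nest, with the disc rim measured at 71.7 mm (72 mm wanted), and the job was handed in at about 37 s with the gripper clear; the spray can, wrench and carton were not approached for any grasp, but I took no final picture of them.

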